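# Clamp a glued display plinth in the toggle jig

### The job

One of the two gluing jigs on the model bench has a wooden display plinth lying in its channel. With the fingertips, push the plinth along the channel until it sits fully home against the fence, then flip that jig's red toggle handle over centre so that the clamp snaps shut and its rubber foot holds the plinth down. Do not lift the plinth, and leave the empty jig and the other things on the bench alone.

Things in the scene. Friction and masses are not known exactly. Their poses are not given: they have to be found in the camera images.
- jig_a: The gluing jig with the plinth. Plywood board 205 x 100 x 15 mm, fixed to the bench. Origin: at bench level, straight below the middle of the fence's inner face; x runs along the channel from its open end to the fence, y across, z up. The board spans x=-150 to +55 mm. Two rails (8 mm thick, x -125 to 0, inner faces at y=+-31.5) stand 12 mm above the board
- fence_a (a point): middle of the inner face of jig_a's aluminium fence, 6 mm above the board (z=21 mm). The fence is 8 mm thick (x 0 to 8 of the jig), 85 mm wide, 12 mm high above the board. Axes as the jig's
- hinge_a (a point): clamp hinge axis of jig_a (parallel to the jig's y), at x=25, z=55 mm of the jig, in a steel bracket behind the fence (x 11 to 45, y +-15, up to z=65 mm). From it a steel pressing arm 12 mm thick reaches 60 mm to the channel side; open, it stands raised 1.0 rad above level
- plinth: loose wooden display plinth, 70 (x) x 60 (y) x 22 (z) mm block of a light lower and a dark upper layer with a thin brass plaque on top, 60 to 125 g; lies on the board of jig_a between the rails, 25 to 50 mm short of the fence. Origin: centre of its underside; its x axis runs with the jig's x. Home = its +x end face against the fence
- clamp_a (a joint): clamp on jig_a, rad. 0 = open, handle leaning 0.5 rad from upright away from the channel (jig +x). Grows as the handle is pushed over towards the channel (jig -x). A spring of 0.8 N m per rad from centre (0.5, handle upright) drives it to 0 below centre, shut above: about 5 to 8 N on the handle to start it. 1.0 = shut on the 22 mm plinth, handle leaning 0.5 rad to the channel; empty it stops at 1.06
- handle_a (a point): centre of the rounded top end of the clamp handle of jig_a, 90 mm from the hinge axis. The handle is a straight round bar from the hinge to here, 10 mm thick, with a red grip 18 mm thick on its upper 40 mm (the end reaches 9 mm beyond this point)
- foot_a: black rubber foot under the end of the pressing arm of jig_a, 18 mm across, 12 mm high, that comes down on the plinth 30 mm in front of the fence when the clamp shuts. It turns with the clamp and swivels by a few degrees. Origin: centre of its top face; its z axis points up when the clamp is shut
- jig_b: a second, empty jig, exactly like jig_a, with its clamp open; to be left alone. Origin and axes as for jig_a
- clamp_b (a joint): toggle clamp of the empty jig_b, values as for clamp_a; it stands open at 0 and stays so
- handle_b (a point): centre of the rounded top end of the clamp handle of jig_b, 90 mm from the hinge axis. The handle is a straight round bar from the hinge to here, 10 mm thick, with a red grip 18 mm thick on its upper 40 mm (the end reaches 9 mm beyond this point)
- paint_jar: bystander: loose paint jar with blue cap, 34 mm across, 45 mm high, standing between the jigs. Origin: centre of its underside
- sanding_block: bystander: loose cork sanding block 55 x 26 x 18 mm lying between the jigs. Origin: centre of its underside, x along its length
- brush_pot: bystander: loose white pot, 70 mm across and 85 mm high, with brushes up to 180 mm, standing outside the jigs on the robot's left. Origin: centre of its underside
Things that resemble listed ones, but are neither listed nor needed, are in the scene too. What is meant by the plinth is not turquoise, and is the smaller of those in its own colour.

How it is judged:
On the way, in this order (a step that is already met when the one before it is completed fails the run):
1. the plinth is pushed home against the fence while the clamp is still open (x of plinth in the frame of jig_a above -0.038 m and angle between the x axis of plinth and the x axis of jig_a, either way round below 0.05 rad and z of plinth in the frame of jig_a below 0.018 m and value of joint clamp_a below 0.4 rad), for 0.2 s.
2. the clamp is flipped shut and its foot holds the plinth (value of joint clamp_a above 0.93 rad and contact force between foot_a and plinth above 1.5 N and x of plinth in the frame of jig_a above -0.038 m and angle between the x axis of plinth and the x axis of jig_a, either way round below 0.05 rad and z of plinth in the frame of jig_a below 0.018 m), for 0.2 s.
At the end, for the whole second after the job is handed in: The plinth lies flat in its jig, its end within 3 mm of the fence and square to it within 0.05 rad; that jig's clamp is past 0.93 rad with its foot pressing on the plinth (over 1.5 N); the empty jig's clamp is still open; all at rest (all of step 2 and value of joint clamp_b below 0.1 rad and linear speed of plinth below 0.01 m/s); the robot touches nothing.
It fails at once if the plinth is lifted off the board (more than 8 mm) or out of the jig (z of plinth in the frame of jig_a above 0.023 m).
It fails at once if the empty jig's clamp is worked (value of joint clamp_b above 0.3 rad).
It fails at once if paint_jar is disturbed (moved more than 15 mm) (distance of paint_jar from where it was at the start of the episode above 0.015 m).
It fails at once if sanding_block is disturbed (moved more than 15 mm) (distance of sanding_block from where it was at the start of the episode above 0.015 m).
It fails at once if brush_pot is disturbed (moved more than 15 mm) (distance of brush_pot from where it was at the start of the episode above 0.015 m).
It also fails if it takes over 48 s, if anything falls off the work surface, if the arm or the gripper's body presses on something with over 40 N, if the wrist force passes 120 N, or if a joint passes its speed limit or range.

### The arm

A 7-joint arm with a two-finger parallel gripper is mounted at the origin on the work surface. World frame = base frame: x ahead of the robot, y to its left, z up, the work surface at z = 0. Lengths are in m, angles in rad, forces in N, time in s.
With the tool pointing down it reaches from about 0.35 to 0.9 m from the base axis. Payload 19.9 kg.
Tool frame: the origin (TCP) lies between the finger pads; the fingertips stand 19 mm ahead of it and the grasp point (between the pads) is the TCP; z points along the fingers, y is the line along which they close (so a half turn about z gives the same grasp; the last joint's range is limited). The gripper opens to 94 mm and grips with 3 to 60 N. Pads are 16 mm wide; open, the fingers measure 119 mm over their backs; the gripper's body (75 mm by 177 mm) begins 78 mm behind the grasp point.
Start: joints at [-1.177, 0.417, -0.01, 1.614, 0.005, 1.111, -0.053], TCP at [0.264, 0.567, 0.224] pointing down, gripper open.
Joint ranges: [-2.81, 2.81], [-0.39, 2.02], [-1.27, 1.25], [0.06, 2.57], [-1.19, 4.33], [0.19, 2], [-2.82, 2.82]. Speed limits (rad/s): [1.89, 1.89, 2.39, 2.39, 3.01, 3.01, 3.01].

### API

Orientations are given as a 3x3 rotation matrix whose columns are the frame's x, y, z axes.
In Python, from rig import robot gives the robot as it stands. Calls block until the motion is done:
- robot.move_ptp(position, orientation): joint-space move of the TCP to a pose.
- robot.move_linear(position, velocity=0.15, frame=None, threshold=None): straight line of the TCP; frame=None keeps the orientation; velocity is the mean speed in m/s. With threshold (N) it stops when the force on the tool has changed by that much, and returns True; else False.
- robot.goto_joints(angles): joint-space move.
- robot.gripper_to(opening): finger opening in m; the grip force is fixed at half the most; returns when the fingers have stopped.
- robot.pause(seconds).
- robot.ik(position, orientation): joint angles nearest the present ones, or None.
- robot.get_state(): the state.
- robot.grab_frame(name): name is "scene" or "top" or "wrist"; returns the picture (420x560x3 uint8, red, green, blue); there is no depth.
- robot.camera_info(name): a dict with "fx", "fy", "cx", "cy" (pixels), "rvec" (rotation vector, rad) and "tvec" (3), from world to camera coordinates, as OpenCV has them. Camera axes: x right, y down, z forward; pixel columns grow to the right and rows downward; lengths in m; the calibration is good to about 2 mm. The wrist camera is an equidistant fisheye: a pixel r from the principal point sees the ray r / f radians off the axis. A picture is of the moment at which its call begins: read the wrist's pose just before it. camera_info takes no time and is no camera call; for the wrist camera it gives the pose at the moment of the call.
A pose or a line that the arm cannot do raises robot.PlanningError and nothing moves.
- robot.sign_off(): hands the job in; it is judged then, once.
The state is a dict: "time": time; "qpos": joint angles; "joint_vel": joint speeds; "effort": joint torques, N m; "ee_pos": TCP position; "tool_rot": TCP orientation; "force": force on the tool from outside, world axes, zero at the start; "moment": the same for the moment, N m; "opening": finger opening in m; "grasp_force": force on a finger pad.
Only numpy, scipy, OpenCV 4.12 (cv2) and the standard library are available. Lean on these libraries where they do the work, as an engineer would, in place of code of your own. Each camera call takes 0.05 s, during which the arm holds its last target. There are 200 camera calls.

## Working session

There is one attempt and no reset: what is moved stays moved. The work goes in short steps, each a Python script; the robot and the scene stay as the last script left them, time stands still between calls to the robot, and variables do not carry over. Pictures are saved under pics/ and viewed, at most 10 in all, crops included, and the job is handed in when it is done.

```bash
mkdir -p pics; python3 - <<'E'
from rig import robot
import cv2
for n in("scene","top"):
    im=robot.grab_frame(n); cv2.imwrite(f"pics/{n}0.png",cv2.resize(im[:,:,::-1],(800,600),interpolation=cv2.INTER_CUBIC)); cv2.imwrite(f"{n}_raw.png",im[:,:,::-1])
    print(robot.camera_info(n))
print(robot.get_state())
E
```

```text
{'fx': 425.08084019194916, 'fy': 425.08084019194916, 'cx': 284.73891186993006, 'cy': 209.14611032482657, 'rvec': array([ 2.06283796,  0.60781954, -0.31847903]), 'tvec': array([-0.46176894, -0.0309131 ,  1.24696759])}
{'fx': 405.4423060225701, 'fy': 405.4423060225701, 'cx': 274.10333375775633, 'cy': 206.8948888440194, 'rvec': array([ 2.14507588, -2.09210566,  0.18671845]), 'tvec': array([0.04159006, 0.49555736, 1.07208092])}
{'time': 0.1, 'qpos': array([-1.1765104 ,  0.41791262, -0.01031533,  1.61410481,  0.00467842,
        1.11065896, -0.05299988]), 'joint_vel': array([ 0.00118581, -0.00081385, -0.00080102, -0.00271919,  0.00059661,
       -0.00064425, -0.00036704]), 'effort': array([ 2.21386297e-03, -8.52581334e+01,  6.40570801e-01, -4.26695967e+01,
       -4.87794389e-02,  1.64378149e-02,  1.29809609e-04]), 'ee_pos': array([0.26369418, 0.5663126 , 0.22389265]), 'tool_rot': array([[-9.06542693e-01,  4.22113956e-01, -3.92840493e-04],
       [ 4.22114134e-01,  9.06542161e-01, -9.84141755e-04],
       [-5.92934996e-05, -1.05799004e-03, -9.99999439e-01]]), 'force': array([0.28564736, 0.34750495, 0.26551866]), 'moment': array([ 0.01158963, -0.04060797, -0.03138389]), 'grasp_force': 0.0, 'opening': 0.09395821884099557}
```

View pics/scene0.png

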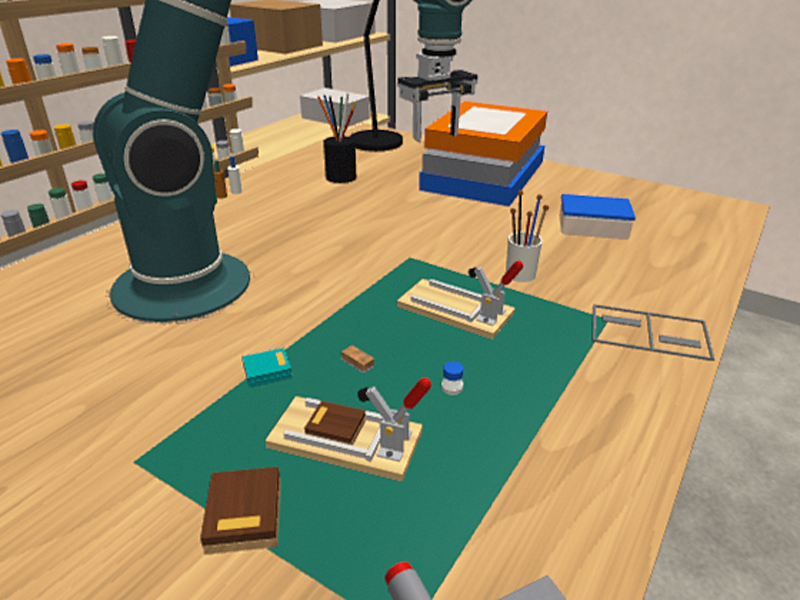

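View pics/top0.png

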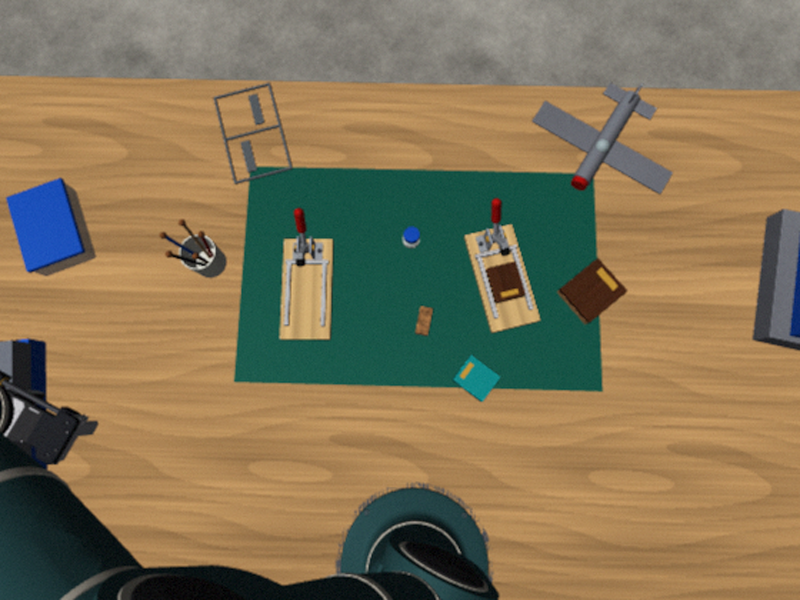

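The scene and top views show jig_a holding the brown plinth at top-view pixel (500,280) and scene-view pixel (345,435). The empty jig_b is at top (305,290), the jar at (411,237), and the larger brown and turquoise decoys lie outside the jigs. I'll enlarge jig_a in both views.

```bash
python3 - <<'E'
import cv2
t=cv2.imread("top_raw.png")[130:240,290:420]; cv2.imwrite("pics/t1.png",cv2.resize(t,None,fx=5,fy=5,interpolation=cv2.INTER_CUBIC))
t=cv2.imread("scene_raw.png")[250:345,180:310]; cv2.imwrite("pics/s1.png",cv2.resize(t,None,fx=6,fy=6,interpolation=cv2.INTER_CUBIC))
E
```

```text
(no output)
```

View pics/t1.png

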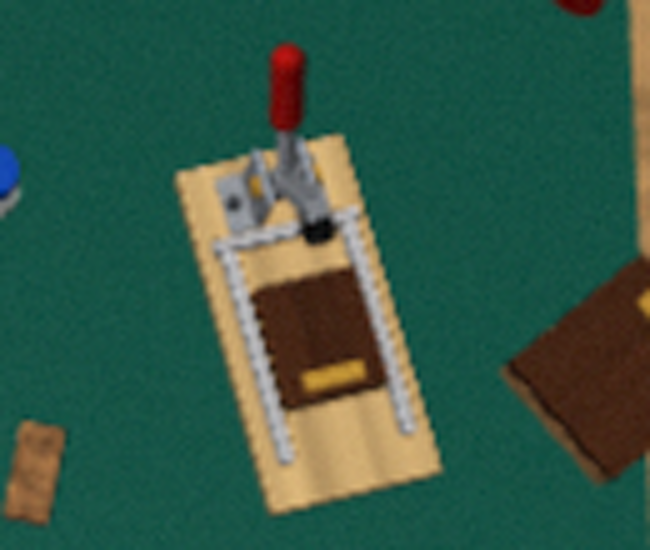

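View pics/s1.png

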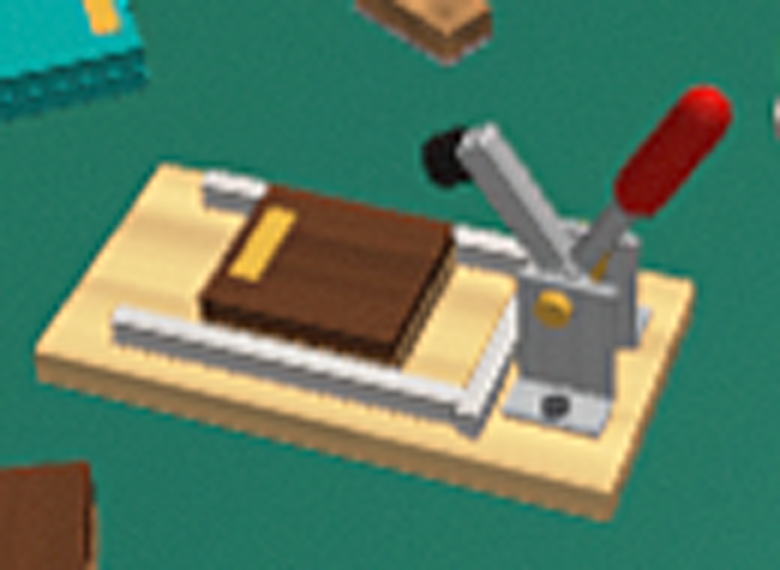

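Crop corner readings, board top going round from (+x,+y), (+x,-y), (-x,-y), (-x,+y):
- **Top view:** (178,172), (343,135), (441,470), (272,515)
- **Scene view:** (695,283), (610,495), (37,357), (165,165)

The handle ends are at (287,57) in the top view and (705,108) in the scene view. Next I'll fit the jig and plinth poses.

```bash
cat > fit.py <<'E'
import numpy as np, cv2
from scipy.optimize import least_squares
from rig import robot
raw=lambda p,k,o:(np.array(p,float)+.5)/k-.5+np.array(o)
T=lambda p:raw(p,5,(290,130)); S=lambda p:raw(p,6,(180,250))
proj=lambda P,c:cv2.projectPoints(np.array(P,float),c["rvec"],c["tvec"],np.array([[c["fx"],0,c["cx"]],[0,c["fy"],c["cy"]],[0,0,1]]),None)[0][:,0]
ct,cs=robot.camera_info("top"),robot.camera_info("scene")
board=[(.055,.05,.015),(.055,-.05,.015),(-.15,-.05,.015),(-.15,.05,.015)]
h=(.068,0,.134)
tb=T([(178,172),(343,135),(441,470),(272,515),(287,57)]); sb=S([(695,283),(610,495),(37,357),(165,165),(705,108)])
tp=T([(250,290),(352,268),(386,383),(283,410)]); sp=S([(455,225),(400,345),(203,298),(265,185)])
def W(P,x,y,a): 
    c,s=np.cos(a),np.sin(a); return np.array(P)@np.array([[c,s,0],[-s,c,0],[0,0,1]])+[x,y,0]
def res(q,sel=(1,1)):
    B=W(board+[h],*q[:3]); pl=W(W([(a*.035,b*.03,.037) for a,b in((1,1),(1,-1),(-1,-1),(-1,1))],q[3],q[4],q[5]),*q[:3])
    r=[]
    if sel[0]: r+=[proj(B,ct)-tb,proj(pl,ct)-tp]
    if sel[1]: r+=[proj(B,cs)-sb,proj(pl,cs)-sp]
    return np.concatenate(r).ravel()
for sel in((1,1),(1,0),(0,1)):
    f=least_squares(res,[.6,-.2,.2,-.07,0,0],args=(sel,)); print(sel,f.x.round(4),np.sqrt(np.mean(f.fun**2)))
    if sel==(1,1): print(f.fun.reshape(-1,2).round(1).tolist()); np.save("pose.npy",f.x)
E
python3 fit.py
```

```text
(1, 1) [ 0.5917 -0.1523  0.2706 -0.0619  0.0011  0.0159] 0.7653765853845023
[[-0.2, -0.4], [0.0, -1.1], [0.9, -0.3], [0.4, -0.7], [0.3, 0.2], [0.4, -0.4], [0.4, -1.4], [1.1, -0.8], [1.0, -0.7], [0.4, -0.6], [0.4, -0.6], [-0.9, -1.4], [-0.5, -0.8], [-0.2, 0.8], [0.2, -1.3], [-0.8, -1.3], [-0.8, -0.7], [0.6, -1.2]]
(1, 0) [ 0.5904 -0.1517  0.264  -0.0626  0.0024 -0.0012] 0.31480245839922255
(0, 1) [ 5.927e-01 -1.531e-01  2.762e-01 -6.100e-02 -4.000e-04  2.740e-02] 0.5399340707441759
```

```bash
cat > h.py <<'E'
import numpy as np
from rig import robot
x,y,a=np.load("pose.npy")[:3]; a=.268
ex=np.array([np.cos(a),np.sin(a),0]); ey=np.array([-ex[1],ex[0],0])
def J(u,z,v=0): return np.array([x,y,0])+u*ex+v*ey+[0,0,z]
# tool down; half turn nearest the start pose
Rs=[np.column_stack([s*ex,-s*ey,[0,0,-1]]) for s in(1,-1)]
def report(t=""):
    s=robot.get_state(); d=s["ee_pos"]-[x,y,0]
    print(t,round(s["time"],2),"jig u,v,z",(d@ex).round(4),(d@ey).round(4),d[2].round(4),"F jig",(s["force"]@ex).round(2),(s["force"]@ey).round(2),s["force"][2].round(2),"op",round(s["opening"],4))
E
python3 - <<'E'
from h import *
q0=robot.get_state()["qpos"]
for i,R in enumerate(Rs):
    for p in(J(-.122,.25),J(-.122,.041),J(-.07,.041),J(.115,.25),J(.115,.14),J(-.03,.14)):
        q=robot.ik(p,R); print(i,None if q is None else np.round(q,2))
E
```

```text
0 [-0.54  0.29  1.02  1.89 -0.28  1.11 -0.72]
0 [-0.4   0.68  0.91  2.05 -0.78  0.79 -0.31]
0 [-0.26  0.64  0.68  1.95 -0.58  0.76 -0.55]
0 [-0.39  0.71  0.89  1.35 -0.55  1.33 -0.8 ]
0 [-0.41  0.84  0.91  1.46 -0.69  1.18 -0.7 ]
0 [-0.39  0.58  0.84  1.81 -0.51  0.98 -0.65]
1 [-0.43  0.25  0.87  1.89 -0.21  1.1   2.36]
1 [-0.03  0.51  0.42  2.04 -0.34  0.65  2.45]
1 [-0.03  0.56  0.37  1.94 -0.31  0.69  2.36]
1 [-0.15  0.59  0.44  1.35 -0.26  1.26  2.14]
1 [-0.1   0.68  0.35  1.45 -0.25  1.06  2.14]
1 [-0.18  0.49  0.53  1.81 -0.3   0.93  2.32]
```

```bash
python3 - <<'E'
from h import *
import cv2
R=Rs[0]
robot.move_linear(robot.get_state()["ee_pos"]+[0,0,.1],velocity=.25)
robot.move_ptp(J(-.124,.25),R); report("above")
robot.gripper_to(.02)
print(robot.move_linear(J(-.124,.041),velocity=.12,threshold=10)); report("down")
im=robot.grab_frame("scene"); cv2.imwrite("pics/s2.png",cv2.resize(im[170:380,120:400,::-1],None,fx=2.8,fy=2.8,interpolation=cv2.INTER_CUBIC))
E
```

```text
above 3.41 jig u,v,z -0.1235 0.0005 0.25 F jig 0.18 0.71 0.24 op 0.0941
False
down 6.5 jig u,v,z -0.1237 -0.0001 0.0414 F jig 0.06 -0.74 0.18 op 0.0198
```

View pics/s2.png

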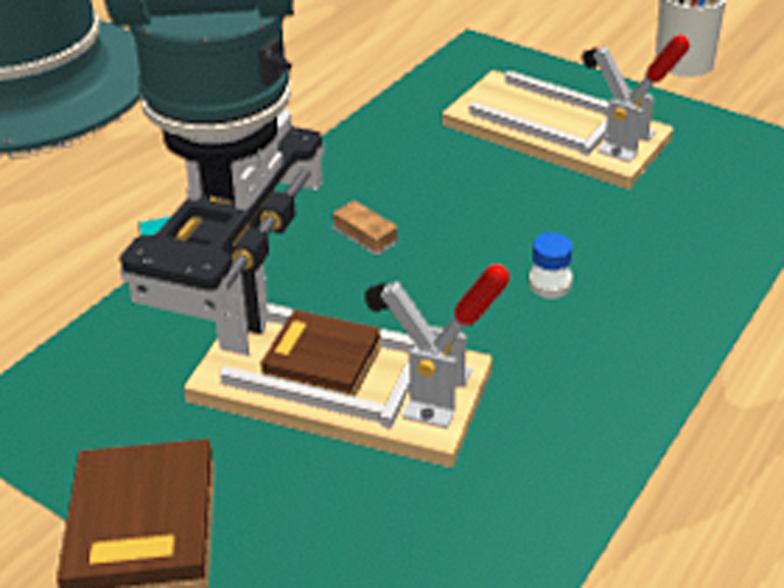

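The crop shows the fingertips at (240,345), between the rails and just behind the plinth's near end at (265,365). All clear to push.

```bash
python3 - <<'E'
from h import *
print(robot.move_linear(J(-.095,.041),velocity=.04,threshold=10)); report("mid")
print(robot.move_linear(J(-.068,.041),velocity=.02,threshold=10)); report("home")
robot.pause(.3); report()
E
```

```text
False
mid 7.42 jig u,v,z -0.0952 -0.0 0.041 F jig -0.4 0.24 0.38 op 0.0203
True
home 8.25 jig u,v,z -0.0802 0.0001 0.0406 F jig 0.01 0.52 -1.62 op 0.0202
 8.55 jig u,v,z -0.0803 0.0002 0.0406 F jig 0.56 0.12 -0.27 op 0.0198
```

```bash
python3 - <<'E'
from h import *
print(robot.move_linear(J(-.068,.041),velocity=.02,threshold=15)); report("again")
robot.pause(.3); report()
import cv2
im=robot.grab_frame("scene"); cv2.imwrite("pics/s3.png",cv2.resize(im[250:345,180:310,::-1],None,fx=6,fy=6,interpolation=cv2.INTER_CUBIC))
E
```

```text
True
again 8.82 jig u,v,z -0.0802 0.0003 0.0403 F jig -0.68 0.68 -0.11 op 0.0202
 9.12 jig u,v,z -0.0802 0.0004 0.0401 F jig -0.32 -1.07 0.41 op 0.0203
```

View pics/s3.png

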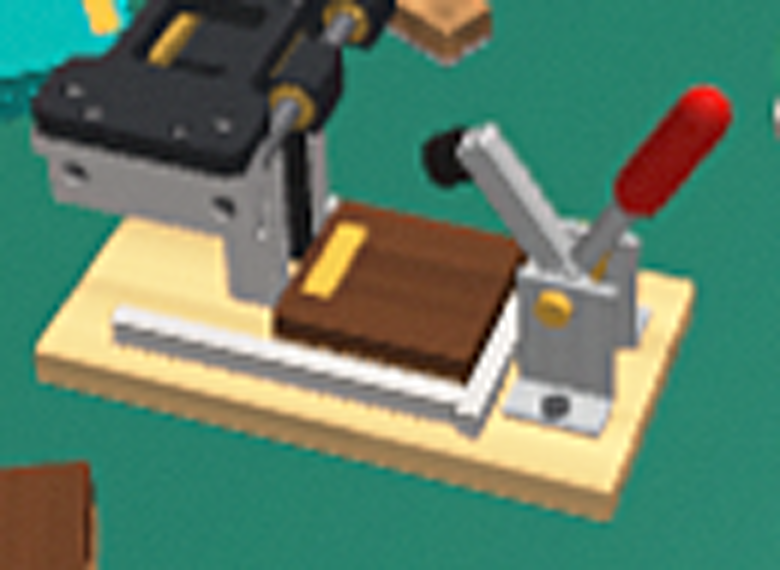

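The plinth's end face is against the fence: its far edge runs from (520,245) to (465,380), square to it. The clamp is still open. Now the handle.

```bash
python3 - <<'E'
from h import *
import cv2
R=Rs[0]
robot.move_linear(J(-.11,.041),velocity=.08)
robot.move_linear(J(-.11,.26),velocity=.2)
robot.gripper_to(0)
robot.move_ptp(J(.12,.26),R); report()
print(robot.move_linear(J(.12,.14),velocity=.15,threshold=15)); report("behind")
print(robot.move_linear(J(.06,.14),velocity=.06,threshold=25)); report()
print(robot.move_linear(J(.015,.14),velocity=.06,threshold=25)); report("flipped")
robot.pause(.5)
robot.move_linear(J(.12,.14),velocity=.15)
robot.move_linear(J(.12,.26),velocity=.2); report()
for n,(r,c) in {"scene":((250,345),(180,310)),"top":((130,240),(290,420))}.items():
    im=robot.grab_frame(n); cv2.imwrite(f"pics/{n}4.png",cv2.resize(im[slice(*r),slice(*c),::-1],None,fx=5,fy=5,interpolation=cv2.INTER_CUBIC))
E
```

```text
12.35 jig u,v,z 0.1189 -0.0009 0.2605 F jig -0.55 -0.16 0.2 op 0.0003
False
behind 13.3 jig u,v,z 0.1203 -0.0004 0.1412 F jig -0.28 -0.03 -0.55 op 0.0004
False
 14.45 jig u,v,z 0.0601 0.0 0.1399 F jig 2.5 -0.14 3.19 op 0.0006
False
flipped 15.35 jig u,v,z 0.0153 0.0001 0.14 F jig 0.01 0.47 -0.06 op 0.0003
 17.45 jig u,v,z 0.1196 0.0004 0.2588 F jig 0.5 0.34 -0.42 op 0.0007
```

View pics/scene4.png

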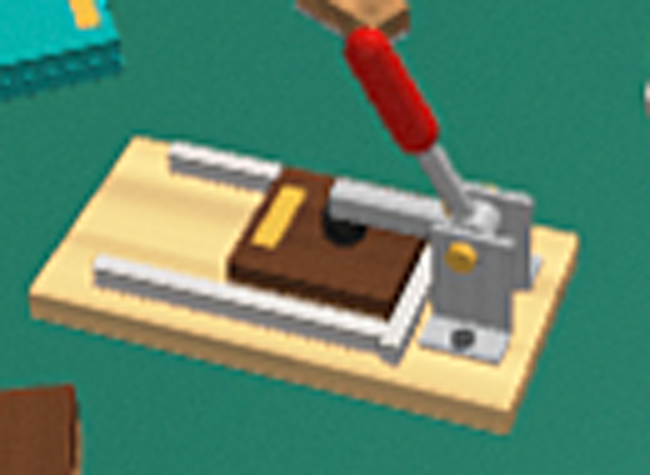

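The clamp is shut: the handle leans to the channel at (365,45) and the foot is on the plinth at (345,228). The plinth's fence corner at (388,317) hasn't moved since the push. The robot is clear, so I'll hand in.

```bash
python3 -c "
from rig import robot
print(robot.sign_off())"
```

```text
the job is handed in; nothing more can be done
None
```

I pushed the plinth home against the fence, flipped jig_a's clamp shut with its foot on the plinth, backed the robot clear and handed the job in at about 17.5 s; no verdict was returned.

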